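Nest the tasting beakers and cork the stack

ROBOT

A 6-joint arm with a two-finger parallel gripper is mounted at the origin on the work surface. World frame = base frame: x ahead of the robot, y to its left, z up, the work surface at z = 0. Lengths are in m, angles in rad, forces in N, time in s.
With the tool pointing down it reaches from about 0.325 to 0.775 m from the base axis. Payload 5.5 kg.
Tool frame: the origin (TCP) lies at the very end of the fingers, on their centre line; the grasp point (between the pads) lies env.pinch_z behind it (env.pinch_z is the distance from the TCP to the grasp point, in m); z points along the fingers, y is the line along which they close (so a half turn about z gives the same grasp; the last joint's range is limited). The gripper opens to 88 mm and grips with 3 to 60 N. Pads are 20 mm wide; open, the fingers measure 115 mm over their backs; the gripper's body (75 mm by 178 mm) begins 61 mm behind the grasp point.
Start: joints at [1.245, 0.091, 1.231, -0, 1.82, -0.057], TCP at [0.159, 0.578, 0.223] pointing down, gripper open.
Joint ranges: [-2.87, 2.87], [-0.86, 2.18], [0.17, 2.46], [-1.51, 4.65], [0.06, 2.69], [-2.65, 2.65]. Speed limits (rad/s): [2.57, 2.57, 3.01, 3.14, 3.14, 3.14].

INTERFACE

Orientations are given as a unit quaternion [x, y, z, w].
In Python, from workcell import status, camera, calibration, hand_in, env gives the robot as it stands.
- The arm moves only by the tool step_arm, never from a script. Its argument "commands" is a list that holds one entry, the list of rows, each a list of 7 numbers: the shift along the tool's x, y, z normalised to -1 to 1, where 1 is 0.25 m, then the turn, a rotation vector about the tool's x, y, z normalised to -1 to 1, where 1 is 45 degrees, then the opening, from -1 (shut) to 1 (fully open). A call has 1 to 10 rows; each row is the pose to reach, as a shift and turn from the pose commanded when the call began, along the tool's axes at that moment; what a row does not reach only later rows make up. A row lasts 1/10 s, in which the tool goes at most 50 mm and 8.59 degrees, less where a joint would pass 70% of its speed; a pose out of reach is approached as far as the arm can. A call with a number of a shift or a turn outside -1 to 1 is refused whole. A call with a gripper value outside its range is refused whole. The fingers move at their own pace and stop on an object; "squeeze" is the grip in N (left out, the last holds). Time passes only in rows, so rows that repeat a pose let the fingers close. It gives the time, the measured TCP pose, the force, the opening and the grip force at its end, in the units of the state.
- status.state(): the state, without advancing time (a new reading comes with each control period).
- camera(name): name is "side" or "top" or "wrist"; returns (picture, depth): 384x512x3 uint8, blue, green, red; 384x512 float32, m along the optical axis (not along the pixel's ray), 0 where there is no reading.
- calibration(name): a dict with "intrinsics" (3x3 intrinsics, pixels), "distortion" ([k1, k2, p1, p2, k3] as OpenCV has them; the pictures are not rectified), "R" (3x3) and "t" (3): a world point X has camera coordinates R X + t. Camera axes: x right, y down, z forward; pixel columns grow to the right and rows downward; lengths in m; the calibration is good to about 2 mm. A picture is of the moment at which its call begins: read the wrist's pose just before it. calibration takes no time and is no camera call; for the wrist camera it gives the pose at the moment of the call.
- hand_in(): hands the job in; it is judged then, once.
The state is a dict: "clock": time; "joint_positions": joint angles; "joint_velocities": joint speeds; "joint_efforts": joint torques, N m; "ee_pos": TCP position; "orientation": TCP orientation; "wrist_force": force on the tool from outside, world axes, zero at the start; "ft_torque": the same for the moment, N m; "gripper_width": finger opening in m; "grasp_force": force on a finger pad.
Only numpy, scipy, OpenCV 4.12 (cv2) and the standard library are available. Lean on these libraries where they do the work, as an engineer would, in place of code of your own. Each camera call takes 0.05 s, during which the arm holds its last target. There are 200 camera calls.

TASK

The rinsed tasting beakers lean in the draining rack. Nest them on the beaker stand, first the short beaker into the stand and then the tall beaker into the short one, and close the tall one with the cork cover, knob up. Let each piece down lightly, just until it rests in its taper, without pressing or dropping it so that nothing wedges tight, and leave the stack standing straight with the bottle, bowl and brush left where they are.

Things in the scene. Friction and masses are not known exactly. Their poses are not given: they have to be found in the camera images.
- stand: Loose beaker stand, 0.9 kg: round dark wooden foot 110 mm across, 12 mm thick, carrying an upright tapered steel beaker 75 mm tall, mouth up (rim at height 87 mm, clear mouth 49 mm across). Origin: centre of the underside; z up the axis. The short beaker rests in it with its foot 46 mm above the bench, standing 54 mm out of the rim.
- short_beaker_center (a point): Centre (on the axis, half-way up) of the short steel beaker, 95 mm tall, 0.11 kg; z along the axis to the mouth. Foot 41 mm across, outside widening from 40 to 57 mm at the rim; inside 34 to 53 mm. Starts in either cradle of the rack, mouth up, leaning 32 degrees; it draws out along its axis. The tall one rests in it with its foot 34 mm above this foot, standing 54 mm out of its rim.
- tall_beaker_center (a point): Centre (on the axis, half-way up) of the tall steel beaker, 115 mm tall, 0.14 kg; z along the axis to the mouth. Same foot, taper and 2 mm wall as the short one; at the rim 61 mm outside, 57 mm inside. Starts in the other cradle, leaning alike. The cork cover rests in its mouth with about 27 mm of the cork inside.
- cork_knob (a point): Centre of the knob of the loose cork cover, 0.06 kg, standing on the bench: tapered cork 40 mm tall, 46 mm across below, 62 mm above, with an upright round wooden knob 28 mm across and 30 mm tall on a short neck. The point is on the axis, 61 mm above the cork's underside, 15 mm below the knob's top. z up the axis.
- rack: Fixed pine draining rack, 280 mm wide: slanted ledge and back board with two wire cradles 132 mm apart along its y. Origin: centre of its foot on the bench. The beakers' mouths lean 32 degrees towards its -x side, which roughly faces the robot. Wires and board touch only a beaker's lower 60 mm, on its underside; its flanks (along rack y) are free for fingers.
- wine_bottle: Bystander: full wine bottle standing on the bench, 74 mm across, 290 mm tall. Origin: centre of the underside.
- cork_bowl: Bystander: white bowl, 120 mm across, 50 mm tall. Origin: centre of the underside.
- brush: Bystander: brush lying on the bench. Origin: on the bench under its middle.
Mind the look-alikes: they are no part of the job. Of the things shaped like the part that bears cork_knob, the cork one is meant.

How it is judged:
By the outcome, as a careful person would: the job done as asked, in the order asked, and still so for the second after the job is handed in, with the robot touching nothing.
It also fails if it takes over 72 s, if anything falls off the work surface, if the arm or the gripper's body presses on something with over 40 N, if the wrist force passes 120 N, or if a joint passes its speed limit or range.

## Working session

There is one attempt and no reset: what is moved stays moved. The work goes in short steps, Python scripts to look and compute and a tool call to move; the robot and the scene stay as the last step left them, time stands still between calls to the robot, and variables do not carry over. Pictures are saved under pics/ and viewed, at most 10 in all, crops included, and the job is handed in when it is done.

Besides the shell and the picture viewer there is one more tool, called after "Call:" in YAML: its name, and indented under it one key for each argument. step_arm: Moves the arm, as the interface text tells. Scaled input: -1 to 1 covers 0.25 m each way for a shift and 45 degrees each way for a turn. Its arguments: {"type":"object","properties":{"commands":{"type":"array","items":{"type":"array","items":{"type":"array","items":{"type":"number","minimum":-1,"maximum":1}}}},"squeeze":{"type":"number"}},"required":["commands"]}

```bash
mkdir -p pics; ls
python3 - <<'E'
from workcell import status,camera,calibration,env
import cv2,numpy as np
print(env.pinch_z, status.state()['clock'])
for n in ['top','side']:
    p,d=camera(n); cv2.imwrite(f'pics/{n}0.png',p); np.save(f'pics/{n}0.npy',d)
    c=calibration(n); print(n,c['intrinsics'],c['distortion'],c['R'],c['t'])
E
```

```text
pics
0.0187 0.0
top [[349.67537526   0.         253.89075883]
 [  0.         349.67537526 189.67681888]
 [  0.           0.           1.        ]] [-0.08342764  0.          0.          0.          0.        ] [[-0.01948074 -0.99952554 -0.02385801]
 [-0.99400999  0.02192885 -0.10706664]
 [ 0.10753902  0.02162936 -0.99396556]] [-0.11032342  0.62397667  1.00290609]
side [[405.58534829   0.         256.58383353]
 [  0.         405.58534829 191.05209839]
 [  0.           0.           1.        ]] [-0.13954049  0.          0.          0.          0.        ] [[ 0.96410397 -0.26546228  0.00577108]
 [-0.12671177 -0.47907361 -0.8685808 ]
 [ 0.23334021  0.83667093 -0.49551397]] [-0.63122237  0.0743557   1.24800838]
```

View pics/top0.png

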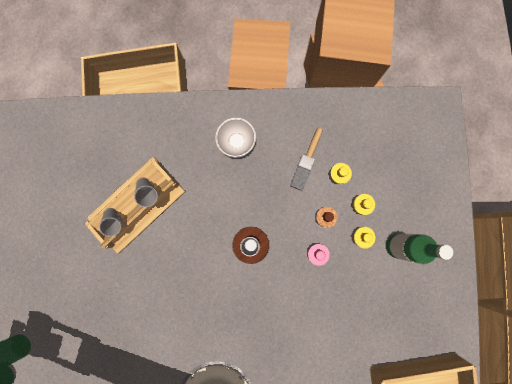

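View pics/side0.png

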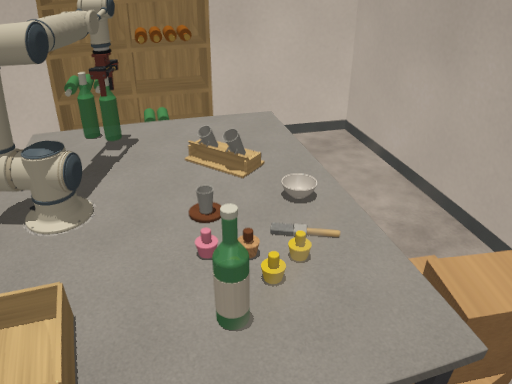

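The top view shows the beakers in the rack at (110,223) and (146,193), the stand at (251,245) and the bowl at (236,138). The cover candidates are yellow (341,173), (364,204), (364,237), pink (318,254) and cork-brown (327,217). I choose the cork-brown one and will check it in a close crop.

```bash
cat > h.py <<'E'
import cv2,numpy as np
from workcell import status,camera,calibration,env
from scipy.spatial.transform import Rotation as Ro
def cloud(d,c):
    h,w=d.shape; u,v=np.meshgrid(np.arange(w),np.arange(h))
    q=cv2.undistortPoints(np.stack([u,v],-1).reshape(-1,1,2).astype(np.float64),c['intrinsics'],c['distortion']).reshape(h,w,2)
    P=np.dstack([q,np.ones((h,w))])*d[...,None]
    return (P-c['t'])@np.array(c['R'])   # world
def circ(p):
    A=np.c_[2*p,np.ones(len(p))]; s=np.linalg.lstsq(A,(p**2).sum(1),rcond=None)[0]
    return s[0],s[1],np.sqrt(s[2]+s[0]**2+s[1]**2)
E
python3 - <<'E'
from h import *
p=cv2.imread('pics/top0.png'); d=np.load('pics/top0.npy'); W=cloud(d,calibration('top'))
ps=cv2.imread('pics/side0.png')
a=cv2.resize(p[150:260,75:195],(390,358),interpolation=cv2.INTER_CUBIC)
b=cv2.resize(p[150:275,280:390],(390,443)[:2],interpolation=cv2.INTER_CUBIC)
e=cv2.resize(ps[110:185,175:275],(390,292),interpolation=cv2.INTER_CUBIC)
im=np.zeros((600,790,3),np.uint8); im[:292,:390]=e; im[300:600,:390]=cv2.resize(a,(390,300)); im[:443,400:]=b
cv2.imwrite('pics/crop1.png',im)
for n,(u,v) in dict(stand=(251,245),cork=(327,217),b1=(110,223),b2=(146,193),bowl=(236,138),bottle=(445,252)).items():
    print(n,W[v,u].round(3), W[v-6:v+7,u-6:u+7,2].max().round(3))
E
```

```text
stand [ 0.459 -0.111  0.018] 0.088
cork [ 0.535 -0.328  0.074] 0.08
b1 [0.53  0.301 0.055] 1.061
b2 [0.615 0.191 0.063] 1.061
bowl [ 0.787 -0.07   0.004] 0.013
bottle [ 0.446 -0.548  0.291] 1.061
```

View pics/crop1.png

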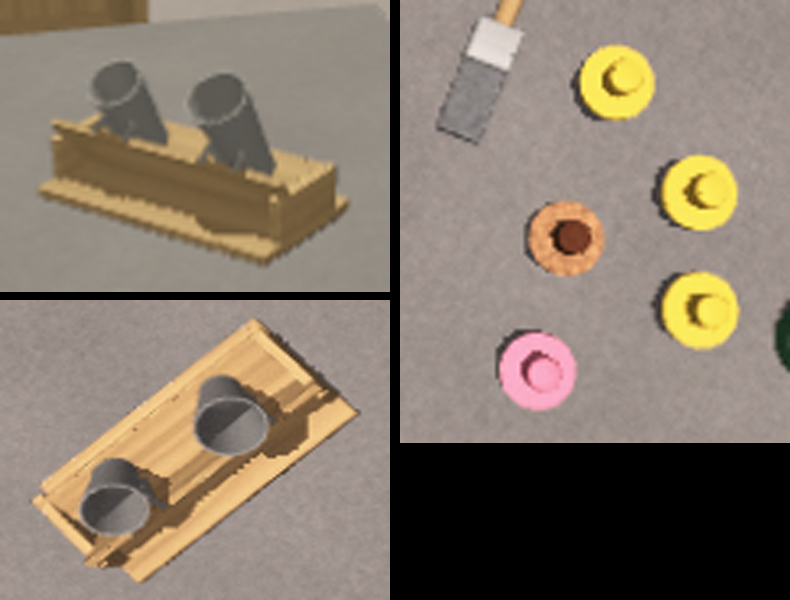

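The crop shows the cork cover with its dark wooden knob, the only cork one, so that choice is confirmed. The beakers' mouths face the robot side, and the upper-right one looks larger and so is probably the tall beaker. Next I measure the beakers.

Run:
```python
from h import *
p=cv2.imread('pics/top0.png'); d=np.load('pics/top0.npy'); W=cloud(d,calibration('top'))
hsv=cv2.cvtColor(p,cv2.COLOR_BGR2HSV)
# rack footprint by colour
m=((hsv[...,1]>90)&(hsv[...,0]<25)).astype(np.uint8); m[:120]=0; m[:,200:]=0;m[270:]=0
ok=(d>0)
P=W[(m>0)&ok]; low=P[P[:,2]<0.03]; r=cv2.minAreaRect(P[:,:2].astype(np.float32)); print('rack',r, P[:,2].max())
g=(hsv[...,1]<70)&ok
for u,v in [(110,223),(146,193)]:
    s=np.zeros_like(g); s[v-20:v+18,u-18:u+18]=1
    Q=W[g&s&(W[...,2]>0.055)&(W[...,2]<0.2)]
    t=Q[Q[:,2]>0.085]
    print(u,v,len(Q),'zmax',np.sort(Q[:,2])[-5:].round(3),'centroid hi',t.mean(0).round(3), 'box',cv2.minAreaRect(t[:,:2].astype(np.float32)))
m=(hsv[...,2]<90)|(hsv[...,1]>60)
for nm,u,v,z0,z1 in [('standrim',251,245,.075,.095),('corktop',327,217,.03,.05),('knob',327,217,.068,.09)]:
    s=np.zeros_like(g); s[v-20:v+20,u-20:u+20]=1
    Q=W[(s>0)&ok&(W[...,2]>z0)&(W[...,2]<z1)]
    print(nm,len(Q),cv2.minEnclosingCircle(Q[:,:2].astype(np.float32)),Q[:,2].max())
s=status.state(); print(s['ee_pos'],s['orientation'],s['gripper_width']); c=calibration('wrist'); R=Ro.from_quat(s['orientation']).as_matrix()
print(c['intrinsics'],(R.T@c['R'].T).round(3), (R.T@(-c['R'].T@c['t']-s['ee_pos'])).round(4)); print(R.round(3))
```

```text
rack ((0.5811633467674255, 0.25121110677719116), (0.15451540052890778, 0.30223625898361206), 41.93874740600586) 0.07992816578660351
110 223 444 zmax [0.14  0.14  0.141 0.142 0.143] centroid hi [0.525 0.279 0.11 ] box ((0.5276474952697754, 0.280628502368927), (0.07360482215881348, 0.0542205274105072), 48.5018424987793)
146 193 462 zmax [0.158 0.158 0.158 0.159 0.159] centroid hi [0.605 0.174 0.118] box ((0.615514874458313, 0.1752978265285492), (0.08915770053863525, 0.05874089524149895), 32.21977996826172)
standrim 71 ((0.45915666222572327, -0.10823830217123032), 0.02660212107002735) 0.08951195165924758
corktop 270 ((0.5361165404319763, -0.3337303102016449), 0.031512755900621414) 0.047967487049257795
knob 78 ((0.5363962054252625, -0.33290520310401917), 0.014004143886268139) 0.08034874451162824
[0.15925639 0.57821611 0.22164123] [ 1.33990384e-01  9.90982271e-01 -8.29508131e-04 -1.64486597e-04] 0.08815667640910052
[[313.40498064   0.         260.28486332]
 [  0.         313.40498064 195.44557517]
 [  0.           0.           1.        ]] [[ 0.001 -0.955 -0.295]
 [ 1.     0.001 -0.   ]
 [ 0.001 -0.295  0.955]] [ 0.0819 -0.0005 -0.1614]
[[-0.964  0.266 -0.001]
 [ 0.266  0.964 -0.002]
 [ 0.    -0.002 -1.   ]]
```

```bash
cat >> h.py <<'E'
def rackR(deg):
    t=np.radians(deg); x=np.array([np.cos(t),np.sin(t),0]); a=np.array([0,0,np.cos(np.radians(32))])-x*np.sin(np.radians(32))
    y=np.array([-x[1],x[0],0]); z=-a; return np.c_[np.cross(y,z),y,z],a
def downR(yawdeg): # tool down, tool y at yawdeg in the world
    t=np.radians(yawdeg); y=np.array([np.cos(t),np.sin(t),0]); z=np.array([0,0,-1.]); return np.c_[np.cross(y,z),y,z]
def rel(pos,R,p0=None,R0=None):
    s=status.state()
    if p0 is None: p0=np.array(s['ee_pos'])
    if R0 is None: R0=Ro.from_quat(s['orientation']).as_matrix()
    d=R0.T@(np.array(pos)-p0)/.25; r=Ro.from_matrix(R0.T@R).as_rotvec()/(np.pi/4)
    print('clock',round(s['clock'],2),'row',np.r_[d,r].round(4).tolist())
E
python3 - <<'E'
from h import *
R,a=rackR(41.9); print(a); rel([.517,.181,.227],R); rel([.40,.40,.27],downR(105))
E
```

```text
[-0.39442503 -0.35389734  0.8480481 ]
clock 0.1 row [-1.8015, -1.1518, -0.0197, -0.3571, -0.6514, -1.2385]
clock 0.1 row [-1.1177, -0.4319, -0.1928, -0.0021, -0.0007, -0.6756]
```

Call:
step_arm:
  commands:
    - [[-0.95,-0.6,0,-0.18,-0.33,-0.62,1],[-0.95,-0.6,0,-0.18,-0.33,-0.62,1],[-0.95,-0.6,0,-0.18,-0.33,-0.62,1],[-0.95,-0.6,0,-0.18,-0.33,-0.62,1],[-0.95,-0.6,0,-0.18,-0.33,-0.62,1],[-0.95,-0.6,0,-0.18,-0.33,-0.62,1],[-0.95,-0.6,0,-0.18,-0.33,-0.62,1],[-0.95,-0.6,0,-0.18,-0.33,-0.62,1]]

```text
clock: 0.9
ee_pos: [0.3486, 0.3705, 0.2224]
orientation: [-0.108, 0.983, 0.052, 0.136]
wrist_force: [-0.7, -0.4, 0.3]
gripper_width: 0.088
grasp_force: 0.0
```

Run:
```python
from h import *
R,a=rackR(41.9); rel([.517,.181,.227],R)
```

```text
clock 0.9 row [-0.4871, -0.8878, 0.0548, -0.178, -0.3202, -0.621]
```

Call:
step_arm:
  commands:
    - [[-0.49,-0.89,0.055,-0.18,-0.32,-0.62,1],[-0.49,-0.89,0.055,-0.18,-0.32,-0.62,1],[-0.49,-0.89,0.055,-0.18,-0.32,-0.62,1],[-0.49,-0.89,0.055,-0.18,-0.32,-0.62,1],[-0.49,-0.89,0.055,-0.18,-0.32,-0.62,1],[-0.49,-0.89,0.055,-0.18,-0.32,-0.62,1],[-0.49,-0.89,0.055,-0.18,-0.32,-0.62,1],[-0.49,-0.89,0.055,-0.18,-0.32,-0.62,1]]

```text
clock: 1.7
ee_pos: [0.5184, 0.1812, 0.2267]
orientation: [-0.343, 0.898, 0.1, 0.256]
wrist_force: [-0.3, 1.0, -0.2]
gripper_width: 0.0876
grasp_force: 0.0
```

Run:
```python
from h import *
R,a=rackR(41.9); rel([.517,.181,.227],R)
c=calibration('wrist'); p,d=camera('wrist'); cv2.imwrite('pics/w1.png',p); np.savez('pics/w1.npz',d=d,**c); print((d>0).mean())
```

```text
clock 1.7 row [0.0032, 0.0033, -0.0036, 0.0036, -0.0014, -0.0021]
0.9960734049479166
```

View pics/w1.png

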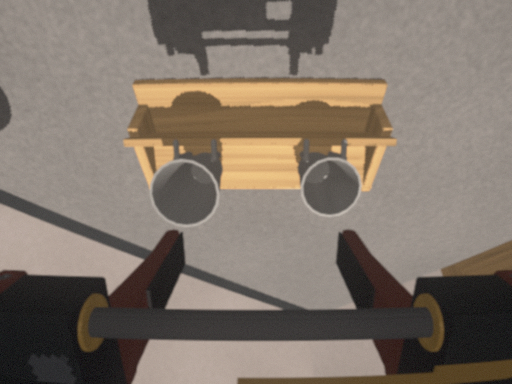

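The wrist view shows the rims of both beakers: tall at (185,192), about 33 px in radius, and short at (330,186), about 29 px.

Run:
```python
from h import *
p=cv2.imread('pics/w1.png'); z=np.load('pics/w1.npz'); d=z['d']; W=cloud(d,z)
Rc=np.array(z['R']); tc=np.array(z['t'])
hsv=cv2.cvtColor(p,cv2.COLOR_BGR2HSV)
# rack yaw: front board upper edge, colour
m=((hsv[...,1]>80)&(hsv[...,0]<25)).astype(np.uint8); m[230:]=0
P=W[(m>0)&(W[...,2]>0.02)&(W[...,2]<.1)]
f=P[P[:,2]>np.percentile(P[:,2],60)]
r=cv2.minAreaRect(P[:,:2].astype(np.float32)); print('rack',r)
for n,(u,v,rr,zc) in dict(tall=(185,192,33,.142),short=(330,186,29,.126)).items():
    s=np.zeros(d.shape,np.uint8); cv2.circle(s,(u,v),rr+5,1,-1); cv2.circle(s,(u,v),rr-7,0,-1)
    g=(s>0)&(hsv[...,1]<40)&(hsv[...,2]>120)&(W[...,2]>.09)&(W[...,2]<.18)
    Q=W[g]; yy,xx=np.nonzero(g)
    c0=Q.mean(0); 
    for _ in range(3):
        U,S,Vt=np.linalg.svd(Q-c0,full_matrices=False); k=np.abs((Q-c0)@Vt[2])<.004; Q=Q[k]; c0=Q.mean(0)
    n_=Vt[2]*np.sign(Vt[2][2]); q=(Q-c0)@Vt[:2].T; cx,cy,rad=circ(q); C=c0+cx*Vt[0]+cy*Vt[1]
    rd=np.hypot(q[:,0]-cx,q[:,1]-cy)
    print(n,len(Q),'C',C.round(4),'r',rad.round(4),rd.min().round(4),rd.max().round(4),'axis',n_.round(3),'tilt',np.degrees(np.arccos(n_[2])).round(1),'yaw',np.degrees(np.arctan2(-n_[1],-n_[0])).round(1))
```

```text
rack ((0.5843697190284729, 0.24058985710144043), (0.09930677711963654, 0.27995404601097107), 41.63501739501953)
tall 328 C [0.5986 0.165  0.1408] r 0.0291 0.0274 0.031 axis [-0.414 -0.424  0.806] tilt 36.3 yaw 45.7
short 489 C [0.5182 0.2695 0.1247] r 0.0271 0.0256 0.0289 axis [-0.415 -0.367  0.833] tilt 33.6 yaw 41.5
```

Run:
```python
from h import *
R,a=rackR(42); C=np.array([.5182,.2695,.1247]); rel(C+.02*a,R); rel(C-.039*a,R)
```

```text
clock 1.75 row [0.0178, 0.2568, 0.3921, 0.0035, -0.0008, -0.0016]
clock 1.75 row [0.0177, 0.2561, 0.6281, 0.0035, -0.0008, -0.0016]
```

Call:
step_arm:
  commands:
    - [[0.018,0.256,0.15,0.0035,0,0,1],[0.018,0.256,0.25,0.0035,0,0,1],[0.018,0.256,0.39,0.0035,0,0,1],[0.018,0.256,0.39,0.0035,0,0,1],[0.018,0.256,0.45,0.0035,0,0,1],[0.018,0.256,0.53,0.0035,0,0,1],[0.018,0.256,0.6,0.0035,0,0,1],[0.018,0.256,0.628,0.0035,0,0,1],[0.018,0.256,0.628,0.0035,0,0,1]]
  squeeze: 15

```text
clock: 2.65
ee_pos: [0.5334, 0.2832, 0.0922]
orientation: [-0.345, 0.897, 0.099, 0.257]
wrist_force: [0.8, 0.5, 0.1]
gripper_width: 0.0878
grasp_force: 0.0
```

Call:
step_arm:
  commands:
    - [[0,0,0,0,0,0,0.3],[0,0,0,0,0,0,0],[0,0,0,0,0,0,-0.2],[0,0,0,0,0,0,-0.2],[0,0,0,0,0,0,-0.2],[0,0,0,0,0,0,-0.2]]

```text
clock: 3.25
ee_pos: [0.5342, 0.2828, 0.0932]
orientation: [-0.344, 0.897, 0.099, 0.258]
wrist_force: [-3.2, 2.2, 4.4]
gripper_width: 0.0565
grasp_force: 15.0
```

Call:
step_arm:
  commands:
    - [[0,0,-0.04,0,0,0,-0.2],[0,0,-0.1,0,0,0,-0.2],[0,0,-0.16,0,0,0,-0.2],[0,0,-0.24,0,0,0,-0.2],[0,0,-0.32,0,0,0,-0.2],[0,0,-0.4,0,0,0,-0.2],[0,0,-0.48,0,0,0,-0.2],[0,0,-0.48,0,0,0,-0.2]]

```text
clock: 4.05
ee_pos: [0.4873, 0.2387, 0.1971]
orientation: [-0.344, 0.897, 0.097, 0.26]
wrist_force: [0.3, -0.0, -0.8]
gripper_width: 0.0563
grasp_force: 15.0
```

Run:
```python
from h import *
for y in (60,75,90,105):
    print(y); rel([.40,.0,.26],downR(y))
s=status.state();print(s['joint_positions'],s['gripper_width'],s['wrist_force'])
c=calibration('wrist'); p,d=camera('wrist'); cv2.imwrite('pics/w2.png',p); np.savez('pics/w2.npz',d=d,**c)
```

```text
60
clock 4.05 row [0.6256, -0.4794, -0.6894, 0.4438, 0.6227, 1.5533]
75
clock 4.05 row [0.6256, -0.4794, -0.6894, 0.35, 0.659, 1.23]
90
clock 4.05 row [0.6256, -0.4794, -0.6894, 0.2562, 0.6861, 0.9062]
105
clock 4.05 row [0.6256, -0.4794, -0.6894, 0.1623, 0.7045, 0.5821]
[ 0.22739981 -0.57232212  1.93221564  0.2676629   1.28508805 -2.08528152] 0.05632337080857123 [ 0.34134142 -0.04439773 -0.84847569]
```

View pics/w2.png

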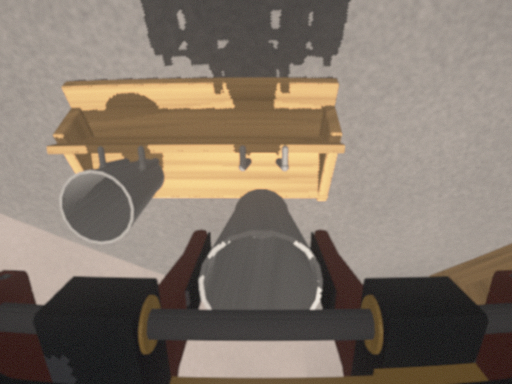

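The short beaker is held squarely, with its rim at (262,285). Next I measure its centre and axis in the tool frame.

```bash
cat >> h.py <<'E'
def rimfit(f,u,v,r0,r1,zlo,zhi,vmin=120):
    """bright rim ring in picture f -> world centre, normal, radius"""
    p=cv2.imread(f'pics/{f}.png'); z=np.load(f'pics/{f}.npz'); d=z['d']; W=cloud(d,z); hsv=cv2.cvtColor(p,cv2.COLOR_BGR2HSV)
    s=np.zeros(d.shape,np.uint8); cv2.circle(s,(u,v),r1,1,-1); cv2.circle(s,(u,v),r0,0,-1)
    Q=W[(s>0)&(hsv[...,1]<40)&(hsv[...,2]>vmin)&(W[...,2]>zlo)&(W[...,2]<zhi)]; c=np.median(Q,0)
    for _ in range(3):
        _,_,V=np.linalg.svd(Q-Q.mean(0),full_matrices=False); Q=Q[np.abs((Q-Q.mean(0))@V[2])<.004]
    c=Q.mean(0); x,y,r=circ((Q-c)@V[:2].T)
    return c+x*V[0]+y*V[1],V[2]*np.sign(V[2][2]),r,len(Q)
E
python3 - <<'E'
from h import *
s=status.state(); R=Ro.from_quat(s['orientation']).as_matrix()
C,n,r,k=rimfit('w2',262,285,50,66,.15,.30,140); print(C,r,k,'tool frame',(R.T@(C-s['ee_pos'])).round(4),(R.T@n).round(3))
rel([.40,.0,.26],downR(90))
E
```

```text
[0.48783106 0.20378257 0.2270521 ] 0.0018776489555657099 52 tool frame [ 0.0025 -0.0267 -0.0391] [-0.204  0.847 -0.491]
clock 4.1 row [0.6227, -0.48, -0.6956, 0.2567, 0.6833, 0.9062]
```

Call:
step_arm:
  commands:
    - [[0.31,-0.24,-0.34,0.13,0.34,0.45,-0.2],[0.31,-0.24,-0.34,0.13,0.34,0.45,-0.2],[0.31,-0.24,-0.34,0.13,0.34,0.45,-0.2],[0.31,-0.24,-0.34,0.13,0.34,0.45,-0.2],[0.31,-0.24,-0.34,0.13,0.34,0.45,-0.2],[0.62,-0.48,-0.69,0.256,0.686,0.906,-0.2],[0.62,-0.48,-0.69,0.256,0.686,0.906,-0.2],[0.62,-0.48,-0.69,0.256,0.686,0.906,-0.2],[0.62,-0.48,-0.69,0.256,0.686,0.906,-0.2],[0.62,-0.48,-0.69,0.256,0.686,0.906,-0.2]]

```text
clock: 5.1
ee_pos: [0.4016, 0.0025, 0.2561]
orientation: [-0.003, 1.0, 0.001, -0.003]
wrist_force: [-0.2, 1.0, -0.7]
gripper_width: 0.0563
grasp_force: 15.0
```

Run:
```python
from h import *
rel([.459,-.108,.19],downR(90))
```

```text
clock 5.1 row [-0.2288, -0.4438, 0.2624, 0.0025, -0.007, 0.0066]
```

Call:
step_arm:
  commands:
    - [[-0.229,-0.444,0.26,0.0025,-0.007,0.0066,-0.2],[-0.229,-0.444,0.26,0.0025,-0.007,0.0066,-0.2],[-0.229,-0.444,0.26,0.0025,-0.007,0.0066,-0.2],[-0.229,-0.444,0.26,0.0025,-0.007,0.0066,-0.2],[-0.229,-0.444,0.26,0.0025,-0.007,0.0066,-0.2]]

```text
clock: 5.6
ee_pos: [0.4579, -0.1082, 0.1908]
orientation: [0.001, 1.0, 0.0, -0.0]
wrist_force: [0.8, 0.4, -1.3]
gripper_width: 0.0564
grasp_force: 15.0
```

Run:
```python
from h import *
s=status.state();print(s['ee_pos'],s['wrist_force'])
ims=[]
for n in ['wrist','side']:
    c=calibration(n); p,d=camera(n); cv2.imwrite(f'pics/{n}3.png',p); np.savez(f'pics/{n}3.npz',d=d,**c)
    ims.append(p)
a=cv2.resize(ims[1][100:230,140:270],(400,400),interpolation=cv2.INTER_CUBIC); b=cv2.resize(ims[0],(400,300))
im=np.zeros((400,800,3),np.uint8); im[:,:400]=a; im[:300,400:]=b; cv2.imwrite('pics/c3.png',im)
```

```text
[ 0.45790678 -0.10816896  0.19084659] [ 0.75370853  0.39814281 -1.2708136 ]
```

View pics/c3.png

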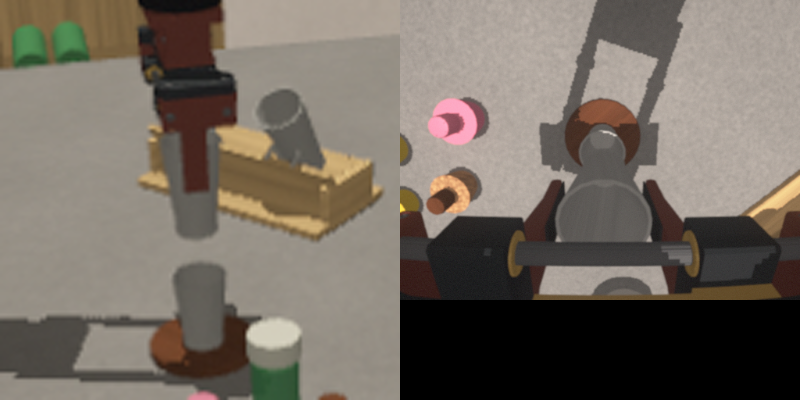

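The pictures show the short beaker upright above the stand and roughly aligned. In the side crop its foot is at 195 and the stand rim at 200, about 1 mm per crop pixel. Next I fit fixed-radius circles to depth slices of both.

```bash
cat >> h.py <<'E'
from scipy.optimize import least_squares
def slice_fit(f,x,y,z0,z1,r,rad=.05,mat=True):
    p=cv2.imread(f'pics/{f}.png'); q=np.load(f'pics/{f}.npz'); W=cloud(q['d'],q); hsv=cv2.cvtColor(p,cv2.COLOR_BGR2HSV)
    m=(q['d']>0)&(W[...,2]>z0)&(W[...,2]<z1)&(np.hypot(W[...,0]-x,W[...,1]-y)<rad)
    if mat: m&=hsv[...,1]<60
    Q=W[m][:,:2]
    if len(Q)<8: return None,len(Q)
    s=least_squares(lambda c:np.hypot(Q[:,0]-c[0],Q[:,1]-c[1])-r,[x,y],loss='soft_l1',f_scale=.002)
    return s.x.round(4),len(Q),np.abs(s.fun).mean().round(4)
E
python3 - <<'E'
from h import *
for f in ['side3','wrist3']:
    for z in (.14,.15,.16): print(f,'beaker',z,slice_fit(f,.459,-.108,z,z+.01,.020+.0895*(z+.005-.134)))
    for z in (.05,.065,.077): print(f,'stand',z,slice_fit(f,.459,-.108,z,z+.01,.0265-.0895*(.082-z)))
    print('disc',slice_fit(f,.459,-.108,.006,.018,.055,.07,False))
E
```

```text
side3 beaker 0.14 (array([ 0.4601, -0.1071]), 41, np.float64(0.0014))
side3 beaker 0.15 (array([ 0.4603, -0.1069]), 40, np.float64(0.0012))
side3 beaker 0.16 (array([ 0.4604, -0.107 ]), 44, np.float64(0.0011))
side3 stand 0.05 (array([ 0.4597, -0.1105]), 40, np.float64(0.0012))
side3 stand 0.065 (array([ 0.4596, -0.1112]), 83, np.float64(0.0016))
side3 stand 0.077 (array([ 0.4601, -0.1114]), 88, np.float64(0.0016))
disc (array([ 0.4601, -0.0955]), 404, np.float64(0.0128))
wrist3 beaker 0.14 (array([ 0.4569, -0.108 ]), 429, np.float64(0.0016))
wrist3 beaker 0.15 (array([ 0.4564, -0.108 ]), 524, np.float64(0.0012))
wrist3 beaker 0.16 (array([ 0.4563, -0.108 ]), 700, np.float64(0.0012))
wrist3 stand 0.05 (array([ 0.4583, -0.1091]), 100, np.float64(0.0017))
wrist3 stand 0.065 (array([ 0.4585, -0.1094]), 110, np.float64(0.0016))
wrist3 stand 0.077 (array([ 0.4592, -0.1098]), 340, np.float64(0.001))
disc (array([ 0.4811, -0.1102]), 4948, np.float64(0.0124))
```

Call:
step_arm:
  commands:
    - [[-0.004,-0.008,0.05,0,0,0,-0.2],[-0.004,-0.008,0.12,0,0,0,-0.2],[-0.004,-0.008,0.18,0,0,0,-0.2],[-0.004,-0.008,0.22,0,0,0,-0.2],[-0.004,-0.008,0.26,0,0,0,-0.2],[-0.004,-0.008,0.29,0,0,0,-0.2],[-0.004,-0.008,0.31,0,0,0,-0.2],[-0.004,-0.008,0.32,0,0,0,-0.2],[-0.004,-0.008,0.32,0,0,0,-0.2]]

```text
clock: 6.6
ee_pos: [0.4591, -0.1113, 0.1125]
orientation: [0.002, 1.0, -0.001, 0.0]
wrist_force: [-1.3, 1.4, -2.3]
gripper_width: 0.0565
grasp_force: 15.0
```

Call:
step_arm:
  commands:
    - [[0,0,0.004,0,0,0,-0.2],[0,0,0.008,0,0,0,-0.2],[0,0,0.012,0,0,0,-0.2],[0,0,0.012,0,0,0,-0.2]]

```text
clock: 7.0
ee_pos: [0.4594, -0.1113, 0.11]
orientation: [0.002, 1.0, -0.001, 0.001]
wrist_force: [-1.8, 3.0, 0.8]
gripper_width: 0.0561
grasp_force: 15.0
```

Call:
step_arm:
  commands:
    - [[0.003,0.006,0,0,0,0,-0.2],[0.003,0.006,0,0,0,0,-0.2],[0.003,0.006,0,0,0,0,-0.2]]

```text
clock: 7.3
ee_pos: [0.4583, -0.1104, 0.1095]
orientation: [0.002, 1.0, -0.001, 0.0]
wrist_force: [0.2, 0.4, -0.7]
gripper_width: 0.0568
grasp_force: 15.0
```

Run:
```python
from h import *
s=status.state();print(s['ee_pos'],s['wrist_force'],s['gripper_width'])
for n in ['wrist','side']:
    c=calibration(n); p,d=camera(n); cv2.imwrite(f'pics/{n}4.png',p); np.savez(f'pics/{n}4.npz',d=d,**c)
for f in ['side4','wrist4']:
    for z in (.095,.105,.12): print(f,'beaker',z,slice_fit(f,.459,-.108,z,z+.01,.020+.0895*(z+.005-.055)))
    for z in (.05,.065): print(f,'stand',z,slice_fit(f,.459,-.108,z,z+.01,.0265-.0895*(.082-z)))
```

```text
[ 0.45834469 -0.11035231  0.10951698] [ 0.2163436   0.39530905 -0.71469136] 0.05683528888027132
side4 beaker 0.095 (array([ 0.46, -0.11]), 30, np.float64(0.001))
side4 beaker 0.105 (array([ 0.4602, -0.1125]), 25, np.float64(0.0025))
side4 beaker 0.12 (array([ 0.4592, -0.1107]), 35, np.float64(0.0012))
side4 stand 0.05 (array([ 0.4595, -0.1103]), 41, np.float64(0.0013))
side4 stand 0.065 (array([ 0.4593, -0.1105]), 42, np.float64(0.0013))
wrist4 beaker 0.095 (array([ 0.4567, -0.1104]), 1017, np.float64(0.001))
wrist4 beaker 0.105 (array([ 0.4563, -0.1104]), 1364, np.float64(0.0013))
wrist4 beaker 0.12 (array([ 0.4565, -0.1105]), 1913, np.float64(0.0012))
wrist4 stand 0.05 (array([ 0.4538, -0.1123]), 263, np.float64(0.0027))
wrist4 stand 0.065 (array([ 0.453 , -0.1108]), 516, np.float64(0.0023))
```

Call:
step_arm:
  commands:
    - [[0,0,0.004,0,0,0,-0.2],[0,0,0.008,0,0,0,-0.2],[0,0,0.012,0,0,0,-0.2],[0,0,0.012,0,0,0,-0.2]]

```text
clock: 7.8
ee_pos: [0.4583, -0.1101, 0.1065]
orientation: [0.002, 1.0, -0.001, 0.0]
wrist_force: [-0.2, -0.2, -1.5]
gripper_width: 0.0564
grasp_force: 15.0
```

Call:
step_arm:
  commands:
    - [[0,0,0.004,0,0,0,-0.2],[0,0,0.008,0,0,0,-0.2],[0,0,0.008,0,0,0,-0.2]]

```text
clock: 8.1
ee_pos: [0.4584, -0.11, 0.1046]
orientation: [0.002, 1.0, -0.001, 0.0]
wrist_force: [-0.6, -0.8, -0.4]
gripper_width: 0.0561
grasp_force: 15.0
```

Call:
step_arm:
  commands:
    - [[0,0,0.003,0,0,0,-0.2],[0,0,0.004,0,0,0,-0.2],[0,0,0.004,0,0,0,-0.2]]

```text
clock: 8.4
ee_pos: [0.4584, -0.1101, 0.1037]
orientation: [0.002, 1.0, -0.001, 0.0]
wrist_force: [-0.0, -1.5, -0.6]
gripper_width: 0.0565
grasp_force: 15.0
```

Call:
step_arm:
  commands:
    - [[0,0,0.003,0,0,0,-0.2],[0,0,0.004,0,0,0,-0.2],[0,0,0.004,0,0,0,-0.2]]

```text
clock: 8.7
ee_pos: [0.4585, -0.1101, 0.1029]
orientation: [0.002, 1.0, -0.001, 0.001]
wrist_force: [0.5, -1.0, -0.8]
gripper_width: 0.0565
grasp_force: 15.0
```

Call:
step_arm:
  commands:
    - [[0,-0.001,0.003,0,0,0,-0.2],[0,-0.002,0.004,0,0,0,-0.2],[0,-0.002,0.004,0,0,0,-0.2]]

```text
clock: 9.0
ee_pos: [0.4588, -0.1104, 0.1024]
orientation: [0.002, 1.0, -0.001, 0.001]
wrist_force: [-0.6, 1.8, 5.0]
gripper_width: 0.0565
grasp_force: 15.0
```

Call:
step_arm:
  commands:
    - [[0,0,0.002,0,0,0,-0.2],[0,0,0.004,0,0,0,-0.2],[0,0,0.004,0,0,0,-0.2]]

```text
clock: 9.3
ee_pos: [0.4591, -0.1104, 0.1019]
orientation: [0.002, 1.0, -0.001, 0.001]
wrist_force: [0.2, 2.3, 7.7]
gripper_width: 0.0565
grasp_force: 15.0
```

Call:
step_arm:
  commands:
    - [[0,0,-0.006,0,0,0,-0.2],[0,0,-0.006,0,0,0,-0.2]]

```text
clock: 9.5
ee_pos: [0.4584, -0.1104, 0.1021]
orientation: [0.002, 1.0, -0.001, 0.0]
wrist_force: [-0.1, 1.1, 1.6]
gripper_width: 0.0567
grasp_force: 15.0
```

Call:
step_arm:
  commands:
    - [[0,0,0,0,0,0,0.35],[0,0,0,0,0,0,0.5],[0,0,0,0,0,0,1],[0,0,0,0,0,0,1],[0,0,0,0,0,0,1]]

```text
clock: 10.0
ee_pos: [0.4584, -0.1106, 0.1021]
orientation: [0.002, 1.0, -0.001, 0.0]
wrist_force: [0.7, -0.1, 0.0]
gripper_width: 0.0859
grasp_force: 0.0
```

Call:
step_arm:
  commands:
    - [[0,0,-0.08,0,0,0,1],[0,0,-0.2,0,0,0,1],[0,0,-0.4,0,0,0,1],[0,0,-0.56,0,0,0,1],[0,0,-0.56,0,0,0,1],[0,0,-0.56,0,0,0,1]]

```text
clock: 10.6
ee_pos: [0.4588, -0.1105, 0.2431]
orientation: [0.002, 1.0, -0.001, 0.001]
wrist_force: [-0.1, 0.9, -0.6]
gripper_width: 0.0879
grasp_force: 0.0
```

Run:
```python
from h import *
for n in ['wrist','side']:
    c=calibration(n); p,d=camera(n); cv2.imwrite(f'pics/{n}5.png',p); np.savez(f'pics/{n}5.npz',d=d,**c)
for f in ['side5','wrist5']:
    for z in (.09,.105,.12,.13): print(f,'beaker',z,slice_fit(f,.459,-.11,z,z+.01,.020+.0895*(z+.005-.046)))
    for z in (.05,.065): print(f,'stand',z,slice_fit(f,.459,-.11,z,z+.01,.0265-.0895*(.082-z)))
    q=np.load(f'pics/{f}.npz'); W=cloud(q['d'],q); m=np.hypot(W[...,0]-.459,W[...,1]+.11)<.04; print('top z',np.percentile(W[m][:,2],[95,98,99.5]).round(4))
R,a=rackR(42); C=np.array([.5986,.165,.1408]); rel(C+.09*a,R); print((C+.09*a).round(3))
```

```text
side5 beaker 0.09 (array([ 0.4599, -0.1108]), 39, np.float64(0.0014))
side5 beaker 0.105 (array([ 0.4595, -0.1106]), 51, np.float64(0.0016))
side5 beaker 0.12 (array([ 0.4597, -0.1116]), 94, np.float64(0.0018))
side5 beaker 0.13 (array([ 0.4592, -0.1109]), 118, np.float64(0.0015))
side5 stand 0.05 (array([ 0.4595, -0.1099]), 45, np.float64(0.0014))
side5 stand 0.065 (array([ 0.4597, -0.1102]), 42, np.float64(0.0016))
top z [0.5339 0.5432 0.6007]
wrist5 beaker 0.09 (array([ 0.4559, -0.1104]), 255, np.float64(0.0011))
wrist5 beaker 0.105 (array([ 0.4561, -0.1104]), 308, np.float64(0.0011))
wrist5 beaker 0.12 (array([ 0.4562, -0.1104]), 375, np.float64(0.001))
wrist5 beaker 0.13 (array([ 0.4574, -0.1104]), 748, np.float64(0.0012))
wrist5 stand 0.05 (array([ 0.4519, -0.1103]), 150, np.float64(0.0025))
wrist5 stand 0.065 (array([ 0.4526, -0.1104]), 185, np.float64(0.0023))
top z [0.3494 0.3502 0.3508]
clock 10.7 row [-0.4176, 0.9746, 0.0916, -0.2623, -0.681, -0.9129]
[0.563 0.133 0.217]
```

The short beaker stands upright and concentric in the stand. Next is the tall one.

Call:
step_arm:
  commands:
    - [[-0.21,0.49,0.03,-0.13,-0.34,-0.45,1],[-0.21,0.49,0.03,-0.13,-0.34,-0.45,1],[-0.21,0.49,0.03,-0.13,-0.34,-0.45,1],[-0.21,0.49,0.03,-0.13,-0.34,-0.45,1],[-0.418,0.975,0.092,-0.262,-0.681,-0.913,1],[-0.418,0.975,0.092,-0.262,-0.681,-0.913,1],[-0.418,0.975,0.092,-0.262,-0.681,-0.913,1],[-0.418,0.975,0.092,-0.262,-0.681,-0.913,1],[-0.418,0.975,0.092,-0.262,-0.681,-0.913,1],[-0.418,0.975,0.092,-0.262,-0.681,-0.913,1]]

```text
clock: 11.7
ee_pos: [0.5637, 0.1316, 0.2189]
orientation: [-0.343, 0.898, 0.097, 0.257]
wrist_force: [-0.0, -0.2, 0.3]
gripper_width: 0.0874
grasp_force: 0.0
```

Run:
```python
from h import *
R,a=rackR(42); C=np.array([.5986,.165,.1408]); rel(C+.02*a,R); rel(C-.039*a,R)
c=calibration('wrist'); p,d=camera('wrist'); cv2.imwrite('pics/w6.png',p); np.savez('pics/w6.npz',d=d,**c)
# project predicted centre to find it, fit rim
x=cv2.projectPoints(C.reshape(1,3),cv2.Rodrigues(c['R'])[0],c['t'],c['intrinsics'],c['distortion'])[0].ravel(); print(x)
for v in (120,140): print(rimfit('w6',int(x[0]),int(x[1]),26,48,.11,.18,v))
```

```text
clock 11.7 row [0.0014, 0.007, 0.2872, -0.0046, -0.0012, -0.0023]
clock 11.7 row [0.0012, 0.0078, 0.5232, -0.0046, -0.0012, -0.0023]
[262.08657507 199.59905421]
(array([0.59811615, 0.16422583, 0.14160739]), array([-0.41090051, -0.3632653 ,  0.83618126]), np.float64(0.029187615748105755), 586)
(array([0.59813775, 0.16421859, 0.14180388]), array([-0.40966249, -0.36370119,  0.83659912]), np.float64(0.02924290131359703), 526)
```

Confirmed within 1 mm. Moving in.

Call:
step_arm:
  commands:
    - [[0.001,0.006,0.14,-0.005,0,0,1],[0.001,0.006,0.24,-0.005,0,0,1],[0.001,0.006,0.34,-0.005,0,0,1],[0.001,0.006,0.43,-0.005,0,0,1],[0.001,0.006,0.5,-0.005,0,0,1],[0.001,0.006,0.52,-0.005,0,0,1],[0.001,0.006,0.52,-0.005,0,0,1]]

```text
clock: 12.45
ee_pos: [0.614, 0.1796, 0.1082]
orientation: [-0.345, 0.897, 0.1, 0.257]
wrist_force: [-0.3, -0.6, -0.7]
gripper_width: 0.0882
grasp_force: 0.0
```

Call:
step_arm:
  commands:
    - [[0,0,0,0,0,0,0.4],[0,0,0,0,0,0,0.1],[0,0,0,0,0,0,-0.2],[0,0,0,0,0,0,-0.2],[0,0,0,0,0,0,-0.2],[0,0,0,0,0,0,-0.2]]

```text
clock: 13.05
ee_pos: [0.6146, 0.1798, 0.1096]
orientation: [-0.345, 0.897, 0.099, 0.258]
wrist_force: [-0.8, -2.4, 3.0]
gripper_width: 0.0606
grasp_force: 15.0
```

Call:
step_arm:
  commands:
    - [[0,0,-0.04,0,0,0,-0.2],[0,0,-0.1,0,0,0,-0.2],[0,0,-0.16,0,0,0,-0.2],[0,0,-0.24,0,0,0,-0.2],[0,0,-0.32,0,0,0,-0.2],[0,0,-0.4,0,0,0,-0.2],[0,0,-0.48,0,0,0,-0.2],[0,0,-0.48,0,0,0,-0.2]]

```text
clock: 13.85
ee_pos: [0.567, 0.1364, 0.2148]
orientation: [-0.345, 0.896, 0.098, 0.26]
wrist_force: [0.2, -0.4, -0.8]
gripper_width: 0.0606
grasp_force: 15.0
```

Run:
```python
from h import *
print(status.state()['joint_positions']); rel([.459,-.1105,.27],downR(90))
```

```text
[-0.05150932 -0.38582392  1.77132477  0.39574108  1.35148469 -2.3645957 ]
clock 13.85 row [0.7132, -0.4443, -0.7106, 0.2597, 0.6867, 0.9108]
```

Call:
step_arm:
  commands:
    - [[0.3,-0.15,-0.45,0.13,0.34,0.45,-0.2],[0.3,-0.15,-0.45,0.13,0.34,0.45,-0.2],[0.3,-0.15,-0.45,0.13,0.34,0.45,-0.2],[0.3,-0.15,-0.45,0.13,0.34,0.45,-0.2],[0.3,-0.15,-0.45,0.13,0.34,0.45,-0.2],[0.713,-0.444,-0.71,0.26,0.687,0.911,-0.2],[0.713,-0.444,-0.71,0.26,0.687,0.911,-0.2],[0.713,-0.444,-0.71,0.26,0.687,0.911,-0.2],[0.713,-0.444,-0.71,0.26,0.687,0.911,-0.2],[0.713,-0.444,-0.71,0.26,0.687,0.911,-0.2]]

```text
clock: 14.85
ee_pos: [0.4598, -0.1089, 0.2636]
orientation: [-0.001, 1.0, 0.001, -0.004]
wrist_force: [0.3, -0.4, -1.5]
gripper_width: 0.0605
grasp_force: 15.0
```

Run:
```python
from h import *
rel([.4585,-.1105,.27],downR(90))
```

```text
clock 14.85 row [0.0054, -0.0061, -0.0254, 0.0032, -0.0104, 0.0034]
```

Call:
step_arm:
  commands:
    - [[0.004,-0.006,0,0.003,-0.01,0.003,-0.2],[0.004,-0.006,0,0.003,-0.01,0.003,-0.2],[0.004,-0.006,0,0.003,-0.01,0.003,-0.2]]

```text
clock: 15.15
ee_pos: [0.4583, -0.1103, 0.2661]
orientation: [-0.0, 1.0, -0.001, 0.001]
wrist_force: [-0.9, 0.2, -1.8]
gripper_width: 0.0607
grasp_force: 15.0
```

Run:
```python
from h import *
s=status.state();print(s['ee_pos'],s['orientation'],s['wrist_force'])
for n in ['wrist','side']:
    c=calibration(n); p,d=camera(n); cv2.imwrite(f'pics/{n}7.png',p); np.savez(f'pics/{n}7.npz',d=d,**c)
ft=s['ee_pos'][2]+.039-.115
for f in ['side7','wrist7']:
    for z in (.01,.03,.05): print(f,'tall',z,slice_fit(f,.459,-.11,ft+z,ft+z+.01,.020+.0895*(z+.005)))
    for z in (.105,.12,.13): print(f,'short',z,slice_fit(f,.459,-.11,z,z+.01,.020+.0895*(z+.005-.046)))
```

```text
[ 0.45828555 -0.11033775  0.26608755] [-6.72271125e-05  9.99998286e-01 -1.10303183e-03  1.48540528e-03] [-0.87376727  0.24825667 -1.82410558]
side7 tall 0.01 (array([ 0.4523, -0.111 ]), 41, np.float64(0.001))
side7 tall 0.03 (array([ 0.4528, -0.1109]), 46, np.float64(0.001))
side7 tall 0.05 (array([ 0.4545, -0.1105]), 52, np.float64(0.001))
side7 short 0.105 (array([ 0.4595, -0.1099]), 50, np.float64(0.0012))
side7 short 0.12 (array([ 0.4595, -0.111 ]), 96, np.float64(0.0012))
side7 short 0.13 (array([ 0.4597, -0.1112]), 111, np.float64(0.0015))
wrist7 tall 0.01 (array([ 0.452, -0.112]), 118, np.float64(0.0002))
wrist7 tall 0.03 (array([ 0.4502, -0.1118]), 504, np.float64(0.0013))
wrist7 tall 0.05 (array([ 0.4513, -0.1113]), 925, np.float64(0.0012))
wrist7 short 0.105 (array([ 0.4593, -0.1114]), 53, np.float64(0.0015))
wrist7 short 0.12 (array([ 0.4591, -0.1115]), 76, np.float64(0.0014))
wrist7 short 0.13 (array([ 0.4594, -0.1108]), 237, np.float64(0.0009))
```

The tall beaker has pitched about 3° in the hand, with its foot towards −x. I correct this by tilting the tool and shifting it.

Call:
step_arm:
  commands:
    - [[-0.01,0,0,0,-0.073,0,-0.2],[-0.01,0,0,0,-0.073,0,-0.2],[-0.01,0,0,0,-0.073,0,-0.2],[-0.01,0,0,0,-0.073,0,-0.2]]

```text
clock: 15.65
ee_pos: [0.4608, -0.1111, 0.2659]
orientation: [0.001, 1.0, -0.001, 0.029]
wrist_force: [0.4, -0.5, -1.2]
gripper_width: 0.0606
grasp_force: 15.0
```

Run:
```python
from h import *
s=status.state();print(s['ee_pos'],s['orientation'],s['wrist_force'])
for n in ['wrist','side']:
    c=calibration(n); p,d=camera(n); cv2.imwrite(f'pics/{n}8.png',p); np.savez(f'pics/{n}8.npz',d=d,**c)
ft=s['ee_pos'][2]+.039-.115
for f in ['side8','wrist8']:
    for z in (.01,.03,.05): print(f,'tall',z,slice_fit(f,.459,-.11,ft+z,ft+z+.01,.020+.0895*(z+.005)))
    for z in (.105,.12,.13): print(f,'short',z,slice_fit(f,.459,-.11,z,z+.01,.020+.0895*(z+.005-.046)))
    q=np.load(f'pics/{f}.npz'); W=cloud(q['d'],q); m=(np.hypot(W[...,0]-.459,W[...,1]+.11)<.03)&(W[...,2]>.155)&(W[...,2]<.21); print('foot z',np.percentile(W[m][:,2],[0,2]).round(4),ft)
```

```text
[ 0.46081968 -0.11113146  0.26593571] [ 7.72467651e-04  9.99573695e-01 -1.22339914e-03  2.91605174e-02] [ 0.41489038 -0.48055414 -1.15441479]
side8 tall 0.01 (array([ 0.4579, -0.1118]), 44, np.float64(0.0012))
side8 tall 0.03 (array([ 0.4578, -0.1111]), 49, np.float64(0.0012))
side8 tall 0.05 (array([ 0.4581, -0.1111]), 51, np.float64(0.0013))
side8 short 0.105 (array([ 0.4594, -0.1099]), 42, np.float64(0.0009))
side8 short 0.12 (array([ 0.4597, -0.1111]), 101, np.float64(0.0016))
side8 short 0.13 (array([ 0.4601, -0.1111]), 110, np.float64(0.0015))
foot z [0.1896 0.19  ] 0.18993570977710655
wrist8 tall 0.01 (array([ 0.4575, -0.1128]), 112, np.float64(0.0003))
wrist8 tall 0.03 (array([ 0.4547, -0.1127]), 487, np.float64(0.0013))
wrist8 tall 0.05 (array([ 0.4547, -0.1122]), 900, np.float64(0.0011))
wrist8 short 0.105 (array([ 0.4584, -0.111 ]), 104, np.float64(0.0017))
wrist8 short 0.12 (array([ 0.4583, -0.1111]), 114, np.float64(0.0015))
wrist8 short 0.13 (array([ 0.4591, -0.1109]), 310, np.float64(0.001))
foot z [0.1896 0.1904] 0.18993570977710655
```

Call:
step_arm:
  commands:
    - [[-0.002,0.003,0.1,0,0,0,-0.2],[0.002,0.003,0.17,0,0,0,-0.2],[0.004,0.003,0.21,0,0,0,-0.2],[0.007,0.003,0.26,0,0,0,-0.2],[0.01,0.003,0.31,0,0,0,-0.2],[0.013,0.003,0.36,0,0,0,-0.2],[0.015,0.003,0.39,0,0,0,-0.2],[0.0155,0.003,0.4,0,0,0,-0.2],[0.0155,0.003,0.4,0,0,0,-0.2]]

```text
clock: 16.65
ee_pos: [0.4628, -0.1104, 0.1655]
orientation: [0.001, 1.0, -0.001, 0.029]
wrist_force: [0.1, 2.2, -1.9]
gripper_width: 0.0606
grasp_force: 15.0
```

Call:
step_arm:
  commands:
    - [[0.0002,0,0.004,0,0,0,-0.2],[0.0004,0,0.008,0,0,0,-0.2],[0.0006,0,0.012,0,0,0,-0.2],[0.0006,0,0.012,0,0,0,-0.2]]

```text
clock: 17.05
ee_pos: [0.4632, -0.1105, 0.1633]
orientation: [0.001, 1.0, -0.001, 0.03]
wrist_force: [-0.2, 3.2, 1.1]
gripper_width: 0.0605
grasp_force: 15.0
```

Call:
step_arm:
  commands:
    - [[0,0.006,0,0,0,0,-0.2],[0,0.006,0,0,0,0,-0.2],[0,0.006,0,0,0,0,-0.2]]

```text
clock: 17.35
ee_pos: [0.4628, -0.1096, 0.1625]
orientation: [0.001, 1.0, -0.002, 0.029]
wrist_force: [-0.5, -0.6, -1.9]
gripper_width: 0.0603
grasp_force: 15.0
```

Call:
step_arm:
  commands:
    - [[0.0002,0,0.004,0,0,0,-0.2],[0.0004,0,0.008,0,0,0,-0.2],[0.0004,0,0.008,0,0,0,-0.2]]

```text
clock: 17.65
ee_pos: [0.4628, -0.1093, 0.1605]
orientation: [0.001, 1.0, -0.001, 0.029]
wrist_force: [-0.5, -0.4, -0.9]
gripper_width: 0.0604
grasp_force: 15.0
```

Call:
step_arm:
  commands:
    - [[0.0002,0,0.004,0,0,0,-0.2],[0.0004,0,0.007,0,0,0,-0.2],[0.0004,0,0.007,0,0,0,-0.2]]

```text
clock: 17.95
ee_pos: [0.463, -0.1092, 0.159]
orientation: [0.001, 1.0, -0.001, 0.03]
wrist_force: [-0.5, -0.5, -2.0]
gripper_width: 0.0604
grasp_force: 15.0
```

Call:
step_arm:
  commands:
    - [[0.0002,-0.001,0.003,0,0,0,-0.2],[0.0002,-0.002,0.004,0,0,0,-0.2],[0.0002,-0.002,0.004,0,0,0,-0.2]]

```text
clock: 18.25
ee_pos: [0.4631, -0.1095, 0.1584]
orientation: [0.001, 1.0, -0.001, 0.03]
wrist_force: [0.7, 1.6, -0.2]
gripper_width: 0.0605
grasp_force: 15.0
```

Call:
step_arm:
  commands:
    - [[0.0002,0,0.003,0,0,0,-0.2],[0.0002,0,0.004,0,0,0,-0.2],[0.0002,0,0.004,0,0,0,-0.2]]

```text
clock: 18.55
ee_pos: [0.4632, -0.1095, 0.1575]
orientation: [0.001, 1.0, -0.001, 0.03]
wrist_force: [-0.4, 0.8, 2.8]
gripper_width: 0.0602
grasp_force: 15.0
```

Call:
step_arm:
  commands:
    - [[0,0,0.002,0,0,0,-0.2],[0,0,0.002,0,0,0,-0.2]]

```text
clock: 18.75
ee_pos: [0.4632, -0.1095, 0.1569]
orientation: [0.001, 1.0, -0.001, 0.03]
wrist_force: [0.2, 2.6, 3.5]
gripper_width: 0.0603
grasp_force: 15.0
```

Call:
step_arm:
  commands:
    - [[0,0.003,-0.001,0,0,0,-0.2],[0,0.003,-0.001,0,0,0,-0.2]]

```text
clock: 18.95
ee_pos: [0.4629, -0.1091, 0.1567]
orientation: [0.001, 1.0, -0.001, 0.029]
wrist_force: [0.0, 2.0, 2.6]
gripper_width: 0.0604
grasp_force: 15.0
```

Call:
step_arm:
  commands:
    - [[0,0,0,0,0,0,0.42],[0,0,0,0,0,0,0.55],[0,0,0,0,0,0,1],[0,0,0,0,0,0,1],[0,0,0,0,0,0,1]]

```text
clock: 19.45
ee_pos: [0.463, -0.109, 0.1567]
orientation: [0.001, 1.0, -0.001, 0.029]
wrist_force: [0.4, -1.0, -0.4]
gripper_width: 0.0868
grasp_force: 0.0
```

Call:
step_arm:
  commands:
    - [[-0.003,0,-0.06,0,0,0,1],[-0.012,0,-0.2,0,0,0,1],[-0.023,0,-0.4,0,0,0,1],[-0.03,0,-0.5,0,0.073,0,1],[-0.03,0,-0.5,0,0.073,0,1],[-0.03,0,-0.5,0,0.073,0,1]]

```text
clock: 20.05
ee_pos: [0.4636, -0.1087, 0.2829]
orientation: [0.001, 1.0, -0.001, 0.002]
wrist_force: [-0.3, -0.2, -0.4]
gripper_width: 0.0881
grasp_force: 0.0
```

Run:
```python
from h import *
s=status.state();print(s['ee_pos'],s['orientation'],s['wrist_force'])
for n in ['wrist','side']:
    c=calibration(n); p,d=camera(n); cv2.imwrite(f'pics/{n}9.png',p); np.savez(f'pics/{n}9.npz',d=d,**c)
for f in ['side9','wrist9']:
    for z in (.065,.075,.09,.105): print(f,'tall',z,slice_fit(f,.459,-.11,.08+z,.08+z+.01,.020+.0895*(z+.005)))
    for z in (.09,.105,.12): print(f,'short',z,slice_fit(f,.459,-.11,z,z+.01,.020+.0895*(z+.005-.046)))
    q=np.load(f'pics/{f}.npz'); W=cloud(q['d'],q); m=(np.hypot(W[...,0]-.459,W[...,1]+.11)<.034)&(W[...,2]>.155)&(W[...,2]<.22); print('rim z',np.percentile(W[m][:,2],[98,100]).round(4))
print(s['joint_positions'])
for y in (90,50,20): rel([.536,-.333,.2],downR(y))
im=np.hstack([cv2.resize(cv2.imread('pics/side9.png')[60:290,120:350],(400,400)),cv2.resize(cv2.imread('pics/wrist9.png'),(400,400))]); cv2.imwrite('pics/c9.png',im)
```

```text
[ 0.46358946 -0.10870294  0.28288022] [ 7.28643152e-04  9.99997365e-01 -1.38148447e-03  1.68220653e-03] [-0.28509441 -0.2109731  -0.37828784]
side9 tall 0.065 (array([ 0.4601, -0.1102]), 51, np.float64(0.0013))
side9 tall 0.075 (array([ 0.4598, -0.1101]), 52, np.float64(0.0013))
side9 tall 0.09 (array([ 0.4595, -0.1107]), 99, np.float64(0.0014))
side9 tall 0.105 (array([ 0.4592, -0.1111]), 115, np.float64(0.0017))
side9 short 0.09 (array([ 0.4599, -0.1102]), 46, np.float64(0.0012))
side9 short 0.105 (array([ 0.4605, -0.1113]), 54, np.float64(0.0012))
side9 short 0.12 (array([ 0.4597, -0.1111]), 50, np.float64(0.0012))
rim z [0.1932 0.1946]
wrist9 tall 0.065 (array([ 0.4563, -0.1104]), 305, np.float64(0.001))
wrist9 tall 0.075 (array([ 0.4565, -0.1104]), 366, np.float64(0.001))
wrist9 tall 0.09 (array([ 0.4567, -0.1104]), 445, np.float64(0.0009))
wrist9 tall 0.105 (array([ 0.458 , -0.1104]), 995, np.float64(0.0011))
wrist9 short 0.09 (array([ 0.4521, -0.1103]), 152, np.float64(0.0021))
wrist9 short 0.105 (array([ 0.4523, -0.1104]), 183, np.float64(0.0022))
wrist9 short 0.12 (array([ 0.4527, -0.1104]), 234, np.float64(0.0024))
rim z [0.1947 0.1955]
[-3.00574391e-01 -2.22358495e-01  1.42320051e+00 -1.76262870e-03
  1.93671971e+00 -1.87054743e+00]
clock 20.15 row [-0.2942, -0.8966, 0.3257, -0.0024, 0.0006, -0.0022]
clock 20.15 row [-0.2942, -0.8966, 0.3257, -0.0021, 0.0014, 0.8867]
clock 20.15 row [-0.2942, -0.8966, 0.3257, -0.0017, 0.0019, 1.5533]
```

View pics/c9.png

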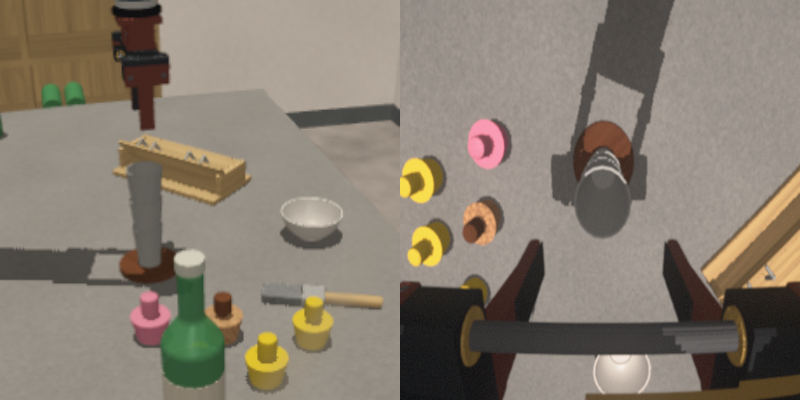

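The stack stands straight, with the tall rim at z about 0.195 as expected. Next is the cork, whose knob was at (471,230) in the right-hand panel.

Call:
step_arm:
  commands:
    - [[-0.294,-0.9,0.1,0,0,0,0.5],[-0.294,-0.9,0.1,0,0,0,0.5],[-0.294,-0.9,0.1,0,0,0,0.5],[-0.294,-0.9,0.1,0,0,0,0.5],[-0.294,-0.9,0.326,0,0,0,0.5],[-0.294,-0.9,0.326,0,0,0,0.5],[-0.294,-0.9,0.326,0,0,0,0.5],[-0.294,-0.9,0.326,0,0,0,0.5],[-0.294,-0.9,0.326,0,0,0,0.5]]

```text
clock: 21.05
ee_pos: [0.5369, -0.3328, 0.2041]
orientation: [0.0, 1.0, -0.002, 0.002]
wrist_force: [-0.4, 0.2, 1.0]
gripper_width: 0.0662
grasp_force: 0.0
```

Run:
```python
from h import *
s=status.state();print(s['ee_pos'],s['gripper_width'])
c=calibration('wrist'); p,d=camera('wrist'); cv2.imwrite('pics/w10.png',p); np.savez('pics/w10.npz',d=d,**c)
W=cloud(d,c); r=np.hypot(W[...,0]-.536,W[...,1]+.333)
for z0,z1,R in [(.07,.085,.025),(.033,.045,.04)]:
    Q=W[(d>0)&(W[...,2]>z0)&(W[...,2]<z1)&(r<R)]
    print(len(Q),np.median(Q[:,2]),cv2.minEnclosingCircle(Q[:,:2].astype(np.float32)),Q[:,:2].min(0),Q[:,:2].max(0))
print(slice_fit('w10',.536,-.333,.05,.065,.014,.03,False), slice_fit('w10',.536,-.333,.034,.039,.031,.045,False))
```

```text
[ 0.53685213 -0.33278423  0.20407366] 0.0662249313418134
614 0.07507765412459527 ((0.5360932946205139, -0.33445048332214355), 0.014020362868905067) [ 0.52260501 -0.34771725] [ 0.54913678 -0.321458  ]
1789 0.03943354146389877 ((0.5360739827156067, -0.33467116951942444), 0.031004680320620537) [ 0.50544631 -0.36535883] [ 0.56662038 -0.30411526]
(array([ 0.5365, -0.3346]), 78, np.float64(0.0001)) (array([ 0.5434, -0.335 ]), 477, np.float64(0.0067))
```

Call:
step_arm:
  commands:
    - [[0.002,-0.007,0.1,0,0,0,0.5],[0.002,-0.007,0.2,0,0,0,0.5],[0.002,-0.007,0.35,0,0,0,0.5],[0.002,-0.007,0.48,0,0,0,0.5],[0.002,-0.007,0.58,0,0,0,0.5],[0.002,-0.007,0.63,0,0,0,0.5],[0.002,-0.007,0.63,0,0,0,0.5],[0.002,-0.007,0.63,0,0,0,0.5]]

```text
clock: 21.9
ee_pos: [0.5371, -0.3363, 0.0461]
orientation: [0.001, 1.0, -0.002, 0.002]
wrist_force: [-0.4, 0.6, 0.6]
gripper_width: 0.0658
grasp_force: 0.0
```

Call:
step_arm:
  commands:
    - [[0,0,0,0,0,0,0],[0,0,0,0,0,0,-0.3],[0,0,0,0,0,0,-0.7],[0,0,0,0,0,0,-0.7],[0,0,0,0,0,0,-0.7],[0,0,0,0,0,0,-0.7]]

```text
clock: 22.5
ee_pos: [0.5361, -0.3361, 0.0437]
orientation: [0.001, 1.0, -0.001, 0.001]
wrist_force: [0.1, 0.8, 1.2]
gripper_width: 0.028
grasp_force: 15.0
```

Call:
step_arm:
  commands:
    - [[0,0,-0.1,0,0,0,-0.7],[0,0,-0.3,0,0,0,-0.7],[0,0,-0.5,0,0,0,-0.7],[0,0,-0.7,0,0,0,-0.7],[0,0,-0.9,0,0,0,-0.7],[0,0,-0.98,0,0,0,-0.7],[0.15,0.45,-0.98,0,0,0,-0.7],[0.15,0.45,-0.98,0,0,0,-0.7],[0.15,0.45,-0.98,0,0,0,-0.7],[0.15,0.45,-0.98,0,0,0,-0.7]]

```text
clock: 23.5
ee_pos: [0.4981, -0.2208, 0.2895]
orientation: [-0.001, 1.0, -0.001, 0.002]
wrist_force: [0.4, -1.9, 0.3]
gripper_width: 0.0277
grasp_force: 15.0
```

Run:
```python
from h import *
rel([.459,-.1105,.29],downR(90)); print(status.state()['wrist_force'])
```

```text
clock 23.5 row [0.1559, 0.4415, -0.0038, -0.0036, 0.0043, 0.0013]
[ 0.37920123 -1.89491431  0.33514156]
```

Call:
step_arm:
  commands:
    - [[0.156,0.441,0,0,0,0,-0.7],[0.156,0.441,0,0,0,0,-0.7],[0.156,0.441,0,0,0,0,-0.7],[0.156,0.441,0,0,0,0,-0.7],[0.156,0.441,0,0,0,0,-0.7],[0.156,0.441,0,0,0,0,-0.7]]

```text
clock: 24.1
ee_pos: [0.4601, -0.1141, 0.2876]
orientation: [0.002, 1.0, -0.001, 0.0]
wrist_force: [-0.6, -0.2, -0.4]
gripper_width: 0.0275
grasp_force: 15.0
```

Run:
```python
from h import *
s=status.state();print(s['ee_pos'],s['orientation'],s['wrist_force'])
for n in ['wrist','side']:
    c=calibration(n); p,d=camera(n); cv2.imwrite(f'pics/{n}11.png',p); np.savez(f'pics/{n}11.npz',d=d,**c)
b=s['ee_pos'][2]-.0437
for f in ['side11','wrist11']:
    for z in (.003,.015,.027): print(f,'cork',z,slice_fit(f,.459,-.11,b+z,b+z+.01,.023+.2*(z+.005),.05,False))
    for z in (.065,.09,.105): print(f,'tall',z,slice_fit(f,.459,-.11,.08+z,.08+z+.01,.020+.0895*(z+.005)))
im=np.hstack([cv2.resize(cv2.imread('pics/side11.png')[60:260,110:310],(400,400)),cv2.resize(cv2.imread('pics/wrist11.png'),(400,400))]); cv2.imwrite('pics/c11.png',im)
```

```text
[ 0.46005334 -0.11405079  0.28756407] [ 1.64415050e-03  9.99997598e-01 -1.36061857e-03  4.98478967e-04] [-0.58139451 -0.18638928 -0.36890973]
side11 cork 0.003 (array([ 0.4614, -0.1135]), 51, np.float64(0.001))
side11 cork 0.015 (array([ 0.4608, -0.1139]), 59, np.float64(0.0011))
side11 cork 0.027 (array([ 0.4614, -0.1129]), 62, np.float64(0.0017))
side11 tall 0.065 (array([ 0.4597, -0.1105]), 52, np.float64(0.0014))
side11 tall 0.09 (array([ 0.4598, -0.1107]), 103, np.float64(0.0017))
side11 tall 0.105 (array([ 0.4598, -0.1115]), 114, np.float64(0.0015))
wrist11 cork 0.003 (array([ 0.4602, -0.1139]), 47, np.float64(0.0005))
wrist11 cork 0.015 (array([ 0.4602, -0.1141]), 62, np.float64(0.0005))
wrist11 cork 0.027 (array([ 0.4602, -0.1143]), 86, np.float64(0.0005))
wrist11 tall 0.065 (array([ 0.458 , -0.1112]), 118, np.float64(0.0019))
wrist11 tall 0.09 (array([ 0.4588, -0.1113]), 134, np.float64(0.0015))
wrist11 tall 0.105 (array([ 0.4594, -0.1107]), 430, np.float64(0.0008))
```

View pics/c11.png

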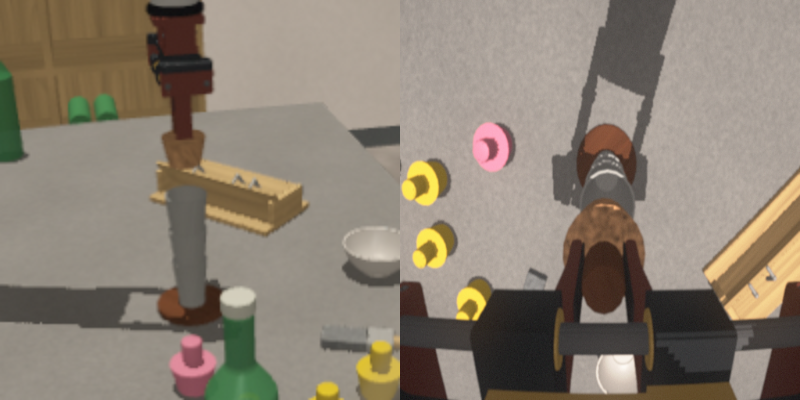

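The cork hangs straight above the stack. I need about 1 mm in −x and 3 mm in +y, then down.

Call:
step_arm:
  commands:
    - [[0.005,0.012,0.05,0,0,0,-0.7],[0.005,0.012,0.11,0,0,0,-0.7],[0.005,0.012,0.16,0,0,0,-0.7],[0.005,0.012,0.2,0,0,0,-0.7],[0.005,0.012,0.24,0,0,0,-0.7],[0.005,0.012,0.26,0,0,0,-0.7],[0.005,0.012,0.27,0,0,0,-0.7],[0.005,0.012,0.27,0,0,0,-0.7]]

```text
clock: 25.0
ee_pos: [0.4585, -0.1098, 0.2205]
orientation: [0.001, 1.0, -0.001, 0.001]
wrist_force: [-0.2, 0.8, -0.9]
gripper_width: 0.0277
grasp_force: 15.0
```

Call:
step_arm:
  commands:
    - [[0,0,0.004,0,0,0,-0.7],[0,0,0.008,0,0,0,-0.7],[0,0,0.012,0,0,0,-0.7],[0,0,0.012,0,0,0,-0.7]]

```text
clock: 25.4
ee_pos: [0.4585, -0.1098, 0.2175]
orientation: [0.001, 1.0, -0.001, 0.001]
wrist_force: [-0.2, -0.2, -0.8]
gripper_width: 0.0278
grasp_force: 15.0
```

Call:
step_arm:
  commands:
    - [[0,0,0.004,0,0,0,-0.7],[0,0,0.008,0,0,0,-0.7],[0,0,0.008,0,0,0,-0.7]]

```text
clock: 25.7
ee_pos: [0.4584, -0.1098, 0.2153]
orientation: [0.001, 1.0, -0.001, 0.001]
wrist_force: [0.7, -0.7, -0.5]
gripper_width: 0.0277
grasp_force: 15.0
```

Call:
step_arm:
  commands:
    - [[0,0,0.004,0,0,0,-0.7],[0,0,0.004,0,0,0,-0.7]]

```text
clock: 25.9
ee_pos: [0.4584, -0.1098, 0.2144]
orientation: [0.001, 1.0, -0.001, 0.001]
wrist_force: [0.5, 0.1, -0.4]
gripper_width: 0.0279
grasp_force: 15.0
```

Call:
step_arm:
  commands:
    - [[0,0,0.004,0,0,0,-0.7],[0,0,0.004,0,0,0,-0.7]]

```text
clock: 26.1
ee_pos: [0.4584, -0.1098, 0.2134]
orientation: [0.001, 1.0, -0.001, 0.001]
wrist_force: [-0.1, -0.4, -1.1]
gripper_width: 0.0277
grasp_force: 15.0
```

Call:
step_arm:
  commands:
    - [[0,0,0.003,0,0,0,-0.7],[0,0,0.003,0,0,0,-0.7]]

```text
clock: 26.3
ee_pos: [0.4584, -0.1098, 0.2127]
orientation: [0.001, 1.0, -0.001, 0.001]
wrist_force: [1.4, 0.1, -0.5]
gripper_width: 0.0277
grasp_force: 15.0
```

Call:
step_arm:
  commands:
    - [[0,0,0.003,0,0,0,-0.7],[0,0,0.003,0,0,0,-0.7]]

```text
clock: 26.5
ee_pos: [0.4585, -0.1098, 0.212]
orientation: [0.001, 1.0, -0.001, 0.001]
wrist_force: [-0.2, 0.3, -1.1]
gripper_width: 0.0276
grasp_force: 15.0
```

Call:
step_arm:
  commands:
    - [[0,0,0.003,0,0,0,-0.7],[0,0,0.003,0,0,0,-0.7]]

```text
clock: 26.7
ee_pos: [0.4585, -0.1098, 0.2112]
orientation: [0.001, 1.0, -0.001, 0.001]
wrist_force: [0.6, 0.8, 0.1]
gripper_width: 0.0282
grasp_force: 15.0
```

Call:
step_arm:
  commands:
    - [[0,0,0.003,0,0,0,-0.7],[0,0,0.003,0,0,0,-0.7]]

```text
clock: 26.9
ee_pos: [0.4585, -0.1098, 0.2105]
orientation: [0.001, 1.0, -0.001, 0.001]
wrist_force: [-0.0, -0.8, -0.7]
gripper_width: 0.0275
grasp_force: 15.0
```

Call:
step_arm:
  commands:
    - [[0,0,0.003,0,0,0,-0.7],[0,0,0.003,0,0,0,-0.7]]

```text
clock: 27.1
ee_pos: [0.4585, -0.1098, 0.2097]
orientation: [0.001, 1.0, -0.001, 0.001]
wrist_force: [-0.1, -0.1, -0.7]
gripper_width: 0.0274
grasp_force: 15.0
```

Call:
step_arm:
  commands:
    - [[0,0,0.003,0,0,0,-0.7],[0,0,0.003,0,0,0,-0.7]]

```text
clock: 27.3
ee_pos: [0.4585, -0.1099, 0.2091]
orientation: [0.001, 1.0, -0.001, 0.001]
wrist_force: [0.2, -0.4, -0.4]
gripper_width: 0.0276
grasp_force: 15.0
```

Run:
```python
from h import *
c=calibration('side'); p,d=camera('side'); cv2.imwrite('pics/side12.png',p); np.savez('pics/side12.npz',d=d,**c)
W=cloud(d,c); hsv=cv2.cvtColor(p,cv2.COLOR_BGR2HSV)
m=(np.hypot(W[...,0]-.459,W[...,1]+.11)<.04)
for z in np.arange(.176,.232,.003):
    k=m&(W[...,2]>z)&(W[...,2]<z+.003); print(round(z,3),k.sum(),'sat',np.median(hsv[...,1][k]) if k.any() else '','val',np.median(hsv[...,2][k]) if k.any() else '')
```

```text
0.176 16 sat 26.0 val 97.5
0.179 16 sat 25.0 val 95.5
0.182 19 sat 26.0 val 97.0
0.185 17 sat 26.0 val 97.0
0.188 18 sat 26.0 val 96.0
0.191 25 sat 44.0 val 98.0
0.194 18 sat 97.0 val 103.0
0.197 16 sat 127.5 val 108.0
0.2 38 sat 131.5 val 107.0
0.203 84 sat 132.0 val 107.0
0.206 5 sat 135.0 val 93.0
0.209 7 sat 141.0 val 78.0
0.212 8 sat 142.0 val 71.0
0.215 11 sat 144.0 val 70.0
0.218 7 sat 146.0 val 70.0
0.221 11 sat 142.0 val 70.0
0.224 12 sat 142.0 val 70.0
0.227 8 sat 144.0 val 70.0
0.23 10 sat 144.0 val 69.5
```

Call:
step_arm:
  commands:
    - [[0,0,0.003,0,0,0,-0.7],[0,0,0.003,0,0,0,-0.7]]

```text
clock: 27.55
ee_pos: [0.4586, -0.1099, 0.2086]
orientation: [0.001, 1.0, -0.001, 0.001]
wrist_force: [0.3, -0.1, 0.2]
gripper_width: 0.0277
grasp_force: 15.0
```

Call:
step_arm:
  commands:
    - [[0,0,0.002,0,0,0,-0.7],[0,0,0.002,0,0,0,-0.7]]

```text
clock: 27.75
ee_pos: [0.4586, -0.1099, 0.2083]
orientation: [0.001, 1.0, -0.001, 0.001]
wrist_force: [0.5, -0.2, 3.1]
gripper_width: 0.0277
grasp_force: 15.0
```

Call:
step_arm:
  commands:
    - [[0,0,-0.001,0,0,0,-0.7],[0,0,-0.001,0,0,0,-0.35],[0,0,-0.001,0,0,0,-0.2],[0,0,-0.001,0,0,0,0.5],[0,0,-0.001,0,0,0,0.5],[0,0,-0.001,0,0,0,0.5]]

```text
clock: 28.35
ee_pos: [0.4585, -0.1098, 0.2079]
orientation: [0.001, 1.0, -0.001, 0.001]
wrist_force: [-0.2, -0.5, -0.0]
gripper_width: 0.0561
grasp_force: 0.0
```

Call:
step_arm:
  commands:
    - [[0,0,-0.04,0,0,0,0.5],[0,0,-0.12,0,0,0,0.5],[0,0,-0.25,0,0,0,0.5],[0,0,-0.45,0,0,0,0.5],[0,0,-0.45,0,0,0,0.5],[0,0,-0.45,0,0,0,0.5]]

```text
clock: 28.95
ee_pos: [0.4588, -0.1097, 0.3228]
orientation: [0.001, 1.0, -0.002, 0.003]
wrist_force: [-0.5, -0.1, -0.8]
gripper_width: 0.0657
grasp_force: 0.0
```

Run:
```python
from h import *
s=status.state();print(s['ee_pos'],s['gripper_width'])
for n in ['wrist','side']:
    c=calibration(n); p,d=camera(n); cv2.imwrite(f'pics/{n}13.png',p); np.savez(f'pics/{n}13.npz',d=d,**c)
f='side13'
for z in (.05,.07): print('stand',slice_fit(f,.459,-.11,z,z+.01,.0265-.0895*(.082-z)))
for z in (.09,.12): print('short',slice_fit(f,.459,-.11,z,z+.01,.020+.0895*(z+.005-.046)))
for z in (.065,.09): print('tall',slice_fit(f,.459,-.11,.08+z,.08+z+.01,.020+.0895*(z+.005)))
print('knob',slice_fit(f,.459,-.11,.213,.24,.014,.05,False))
im=np.hstack([cv2.resize(cv2.imread('pics/side13.png')[60:290,120:350],(400,400)),cv2.resize(cv2.imread('pics/wrist13.png'),(400,400))]); cv2.imwrite('pics/c13.png',im)
```

```text
[ 0.45879404 -0.10971038  0.32282493] 0.0657023551743341
stand (array([ 0.4603, -0.11  ]), 40, np.float64(0.0012))
stand (array([ 0.4603, -0.1096]), 44, np.float64(0.0012))
short (array([ 0.4601, -0.11  ]), 43, np.float64(0.0016))
short (array([ 0.46  , -0.1114]), 48, np.float64(0.0014))
tall (array([ 0.4595, -0.11  ]), 48, np.float64(0.0013))
tall (array([ 0.4595, -0.1102]), 61, np.float64(0.0013))
knob (array([ 0.4591, -0.1096]), 99, np.float64(0.0019))
```

View pics/c13.png

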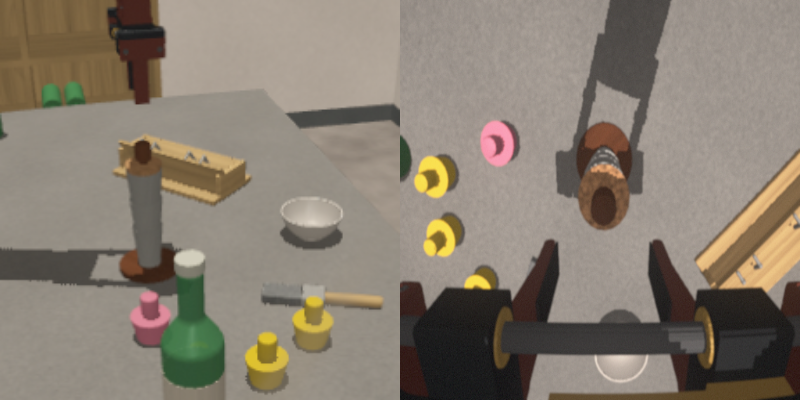

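The stack stands straight and is closed with the cork, knob up, at side-panel pixel (143,150). The bottle, bowl and brush are where they were and the robot is clear, so I am handing in.

```bash
python3 -c "
from workcell import hand_in; print(hand_in())"
```

```text
the job is handed in; nothing more can be done
None
```

The job is handed in, with no verdict returned: the short beaker is in the stand, the tall one in the short one, and the cork cover is on top knob up, straight to about 1 mm in the last side view; each piece was let down lightly (at most about 8 N, on the short beaker), the bottle, bowl and brush were not touched, and it took about 29 s.

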